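# Close the water bath with its reduction rings and lid

### The job

The water bath's reduction rings are drying on the sloping stands and its lid is on the bench. Close the bath: set the big ring in the opening, then the small ring in the hole of the big one, then the lid in the hole of the small one, each fully home and level. Set them down, don't drop them, and leave the bottles and glassware where they stand.

Things in the scene. Friction and masses are not known exactly. Their poses are not given: they have to be found in the camera images.
- bath_mouth (a point): Centre of the round opening (144 mm) in the steel top of the water bath, level with the top; z up, x and y along its sides. The bath is a white box 200 mm square and 120 high, fixed, near the middle of the bench; it is empty and open, with nothing on it.
- big_ring_c (a point): Big steel ring, 0.32 kg, on stand_a: tapered skirt below (140 mm across at top, 137 at bottom, 18 deep), flange (164 across, 4 thick), upright rim round the hole (112 outside, 96 inside, wall 8, 20 high above the flange): pinch that wall. Site on the axis, 21 above the skirt's lower edge; z along the axis towards the rim. Seated, the flange lies on the bath's top, skirt in the opening, 2 mm play all round.
- small_ring_c (a point): Small steel ring, 0.17 kg, on stand_b: tapered skirt (92 mm across at top, 89 at bottom, 18 deep), flange (116 across, 4 thick), upright rim round the hole (56 outside, 46 inside, 20 high above the flange). Site and z axis as on the big ring. Seated, the flange lies on the big ring's rim, skirt in its hole, 2 mm play all round; its point is then 24 above the big ring's.
- lid_c (a point): Lid, 0.12 kg, 48 mm high: plug (42 across at top, 39 at bottom, 16 deep), flange (62 across, 6 thick), black knob on top (24 across, 26 high). Site on the axis half-way up, z up. It starts upright on the bench in a row with the beaker and the jar, before the bath, about 120 apart. Seated, the flange lies on the small ring's rim, plug in its hole, 2 mm play; its point is then 29 above the small ring's.
- stand_a: White draining stand, fixed. Plate 200 wide, 190 long, sloping up 35 degrees towards the body's +x; low edge 24 mm above the bench, high edge 133. The big ring lies on it skirt down, against a lip 12 high along the low edge, so its axis leans 35 degrees. Origin on the bench under the plate's middle.
- stand_b: The like stand, on which the small ring lies in the same way. One stand is left of the bath and one right, either way round.
- beaker: Glass beaker, 54 mm across the rim, 70 high; bystander. Origin at the middle of its foot.
- jar: White plastic jar with orange cap, 54 mm across, 62 high; bystander. Origin at the middle of its foot.
- brown_bottle: Brown glass bottle, 72 mm across, 175 high; bystander. Origin at the middle of its foot.
- white_bottle: White plastic bottle with blue cap, 76 mm across, 165 high; bystander. Origin at the middle of its foot.
- flask: Conical flask, 82 mm across the foot, 115 high; bystander. Origin at the middle of its foot.
- wash_bottle: Wash bottle with blue spout, 66 mm across, 186 high; bystander. Origin at the middle of its foot.
There are look-alikes about, which are no part of the job. What is shaped like the part that bears lid_c but pink or purple is not meant.

How it is judged:
On the way, in this order (a step that is already met when the one before it is completed fails the run):
1. the big ring lies home and level in the bath's opening, released (horizontal distance between big_ring_c and bath_mouth below 0.009 m and angle between big_ring_c's own z axis and vertical below 0.06 rad and z of big_ring_c in the frame of bath_mouth between -0.001 and 0.007 m and contact force between the fingers and big_ring below 0.2 N), for 0.2 s.
2. the small ring lies home and level in the big ring's hole, released (horizontal distance between each of big_ring_c, small_ring_c and bath_mouth below 0.009 m and angle between each of big_ring_c, small_ring_c's own z axis and vertical below 0.06 rad and z of big_ring_c in the frame of bath_mouth between -0.001 and 0.007 m and z of small_ring_c in the frame of bath_mouth between 0.023 and 0.031 m and contact force between the fingers and small_ring below 0.2 N), for 0.2 s.
3. the lid lies home and level in the small ring's hole, released (horizontal distance between each of big_ring_c, small_ring_c, lid_c and bath_mouth below 0.009 m and angle between each of big_ring_c, small_ring_c, lid_c's own z axis and vertical below 0.06 rad and z of big_ring_c in the frame of bath_mouth between -0.001 and 0.007 m and z of small_ring_c in the frame of bath_mouth between 0.023 and 0.031 m and z of lid_c in the frame of bath_mouth between 0.052 and 0.06 m and contact force between the fingers and lid below 0.2 N), for 0.2 s.
At the end, for the whole second after the job is handed in: The big ring, the small ring and the lid lie stacked in the bath's opening, each home (its height within 4 mm of seated), level (within 0.06 rad) and within 9 mm of the opening's axis, at rest and not held (all of step 3 and contact force between the fingers and big_ring below 0.2 N and linear speed of each of big_ring, small_ring, lid below 0.02 m/s and contact force between the fingers and small_ring below 0.2 N); the robot touches nothing.
It fails at once if a ring or the lid is dropped: it moves faster than 0.6 m/s while the fingers are not on it ((linear speed of big_ring above 0.6 m/s and contact force between the fingers and big_ring below 0.2 N) or (linear speed of small_ring above 0.6 m/s and contact force between the fingers and small_ring below 0.2 N) or (linear speed of lid above 0.6 m/s and contact force between the fingers and lid below 0.2 N)).
It fails at once if a bottle, jar, beaker or flask is moved more than 25 mm or tipped (distance of any of beaker, jar, brown_bottle, white_bottle, flask, wash_bottle from where it was at the start of the episode above 0.025 m or angle between any of beaker, jar, brown_bottle, white_bottle, flask, wash_bottle's own z axis and vertical above 0.35 rad).
It also fails if it takes over 72 s, if anything falls off the work surface, if the arm or the gripper's body presses on something with over 40 N, if the wrist force passes 120 N, or if a joint passes its speed limit or range.

### The arm

A 7-joint arm with a two-finger parallel gripper is mounted at the origin on the work surface. World frame = base frame: x ahead of the robot, y to its left, z up, the work surface at z = 0. Lengths are in m, angles in rad, forces in N, time in s.
With the tool pointing down it reaches from about 0.35 to 0.9 m from the base axis. Payload 19.9 kg.
Tool frame: the origin (TCP) lies midway between the tips of the shut fingers; the grasp point (between the pads) lies r.tcp_to_grasp behind it (r.tcp_to_grasp is the distance from the TCP to the grasp point, in m); z points along the fingers, x is the direction in which the jaws open and shut, and the axes are right-handed (so a half turn about z gives the same grasp; the last joint's range is limited). The gripper opens to 94 mm and grips with 3 to 60 N. Pads are 16 mm wide; open, the fingers measure 119 mm over their backs; the gripper's body (75 mm by 177 mm) begins 78 mm behind the grasp point.
Start: joints at [-1.232, 0.417, -0.01, 1.614, 0.005, 1.111, -0.053], TCP at [0.232, 0.58, 0.17] pointing down, gripper open.
Joint ranges: [-2.81, 2.81], [-0.39, 2.02], [-1.27, 1.25], [0.06, 2.57], [-1.19, 4.33], [0.19, 2], [-2.82, 2.82]. Speed limits (rad/s): [1.89, 1.89, 2.39, 2.39, 3.01, 3.01, 3.01].

### API

Orientations are given as a unit quaternion [w, x, y, z].
In Python, from workcell import r gives the robot as it stands. Calls block until the motion is done:
- r.move_ptp(position, orientation): joint-space move of the TCP to a pose.
- r.servo_line(position, frame=None, rate=0.15): straight line of the TCP; frame=None keeps the orientation; rate is the mean speed in m/s.
- r.move_j(angles): joint-space move.
- r.open_gripper() and r.close_gripper(strength=None): open the fingers fully, or close them until they stop; strength is the grip in N (None keeps the last).
- r.dwell(seconds).
- r.ik(position, orientation): joint angles nearest the present ones, or None.
- r.snapshot(name): name is "scene" or "top"; returns a dict with "image" (420x560x3 uint8, red, green, blue), "fx", "fy", "cx", "cy" (pixels), "k1" (the pictures are not rectified: a ray, as slopes to the right and down, at radius r is drawn at 1 + k1 r^2 times it, then the intrinsics apply), "rvec" (rotation vector, rad) and "tvec" (3), from world to camera coordinates, as OpenCV has them. Camera axes: x right, y down, z forward; pixel columns grow to the right and rows downward; lengths in m; the calibration is good to about 2 mm. A picture is of the moment at which its call begins. There is no depth.
A pose or a line that the arm cannot do raises r.Unreachable and nothing moves.
- r.finish_job(): hands the job in, once; it reports no verdict.
Trained networks look in the newest picture that a camera, given by its name, has taken for a name from the list of things; names that differ only in an ending like _2 or _b are one class to them, and where a whole thing is asked for, a point or a joint stands for the part that bears it (a point fixed in the world has none). Each returns a list of dicts, best first, with "confidence" (0 to 1); they miss things now and then, are a little off and sometimes report something else, mostly with a low value. They report only what shows in the picture. A call takes as long as a camera call. They do not tell look-alikes from the thing itself.
- r.spot_in(camera, query): "bbox" ([centre column, centre row, width, height] in pixels, round what is visible of it).
- r.place_of(camera, query): "location" ([column, row] in pixels: a listed point, or the origin of a listed thing).
Readings, each from a call of its own:
- r.current_time_s(): time.
- r.current_q(): joint angles.
- r.current_qd(): joint speeds.
- r.current_effort(): joint torques, N m.
- r.current_ee_pos(): TCP position.
- r.current_tool_rot(): TCP orientation.
- r.current_wrist_force(): force on the tool from outside, world axes, zero at the start.
- r.current_wrist_torque(): the same for the moment, N m.
- r.current_width(): opening from 0.0 (shut) to 1.0 (fully open).
Only numpy, scipy, OpenCV 4.12 (cv2) and the standard library are available. Lean on these libraries where they do the work, as an engineer would, in place of code of your own. Each camera call takes 0.05 s, during which the arm holds its last target. There are 200 camera calls.

## Working session

There is one attempt and no reset: what is moved stays moved. The work goes in short steps, each a Python script; the robot and the scene stay as the last script left them, time stands still between calls to the robot, and variables do not carry over. Pictures are saved under pics/ and viewed, about 8 in all and at most 12, crops included, and the job is handed in when it is done.

```bash
mkdir -p pics; ls
cat > h.py <<'E'
import numpy as np, cv2
from scipy.spatial.transform import Rotation as R
from workcell import r
def snap(n,f=None):
    s=r.snapshot(n)
    if f: cv2.imwrite('pics/'+f,cv2.cvtColor(s['image'],cv2.COLOR_RGB2BGR))
    return s
def ray(s,uv):
    K=np.array([[s['fx'],0,s['cx']],[0,s['fy'],s['cy']],[0,0,1.]])
    p=cv2.undistortPoints(np.array([[uv]],float),K,np.array([s['k1'],0,0,0.]))[0,0]
    M=cv2.Rodrigues(np.array(s['rvec'],float))[0]; t=np.array(s['tvec'],float).ravel()
    return -M.T@t, M.T@np.array([p[0],p[1],1])
def onz(s,uv,z):
    c,d=ray(s,uv); return c+d*(z-c[2])/d[2]
def proj(s,P):
    K=np.array([[s['fx'],0,s['cx']],[0,s['fy'],s['cy']],[0,0,1.]])
    return cv2.projectPoints(np.array(P,float).reshape(-1,3),np.array(s['rvec'],float),np.array(s['tvec'],float),K,np.array([s['k1'],0,0,0.]))[0][:,0]
def tri(o):
    A=np.zeros((3,3));b=np.zeros(3)
    for c,d in o:
        d=d/np.linalg.norm(d);P=np.eye(3)-np.outer(d,d);A+=P;b+=P@c
    x=np.linalg.solve(A,b); return x,[np.linalg.norm(np.cross(x-c,d/np.linalg.norm(d))) for c,d in o]
E
python3 - <<'E'
from h import *
np.set_printoptions(precision=4,suppress=True)
S={n:snap(n,n+'0.png') for n in('scene','top')}
print(r.tcp_to_grasp)
for n,s in S.items(): print(n,ray(s,(280,210)))
for q in ['bath_mouth','big_ring_c','small_ring_c','lid_c','stand_a','stand_b','beaker','jar','brown_bottle','white_bottle','flask','wash_bottle']:
    L={n:r.place_of(n,q) for n in S}
    for n in S: print(q,n,[(np.round(d['location'],1),round(d['confidence'],2)) for d in L[n]])
    if L['scene'] and L['top']: print('   ',tri([ray(S[n],L[n][0]['location']) for n in S]))
print(r.current_time_s())
E
```

```text
pics
0.0188
scene (array([ 1.1835, -0.5496,  0.6602]), array([-0.666 ,  0.5197, -0.5354]))
top (array([0.3422, 0.0001, 1.2076]), array([ 0.1568,  0.0221, -0.9875]))
bath_mouth scene [(array([337.6, 231.5]), 0.88), (array([232.2, 250.7]), 0.28)]
bath_mouth top [(array([280.3, 146.8]), 0.73)]
    (array([0.6558, 0.0194, 0.1162]), [np.float64(0.002232142552347522), np.float64(0.002232142552347567)])
big_ring_c scene [(array([127.7, 266.9]), 0.79)]
big_ring_c top [(array([453.4, 246.5]), 0.88)]
    (array([ 0.4287, -0.3614,  0.0814]), [np.float64(0.0023538114056682793), np.float64(0.0023538114056682853)])
small_ring_c scene [(array([351.1, 169.9]), 0.7)]
small_ring_c top [(array([157.2, 262.5]), 0.85)]
    (array([0.4142, 0.309 , 0.0701]), [np.float64(0.006492856518705075), np.float64(0.006492856518704959)])
lid_c scene [(array([273.7, 202.5]), 0.76), (array([200.9, 228.3]), 0.69), (array([232. , 267.1]), 0.66), (array([301.9, 217.1]), 0.43)]
lid_c top [(array([353.6, 292. ]), 0.84), (array([362.4, 213.6]), 0.77), (array([291.4, 249.9]), 0.62), (array([158.2, 143. ]), 0.29)]
    (array([
[... 952 characters left out ...]
, 0.64)]
    (array([0.4298, 0.1104, 0.0028]), [np.float64(0.004982294255479332), np.float64(0.004982294255479335)])
brown_bottle scene [(array([260.9, 334. ]), 0.55)]
brown_bottle top []
white_bottle scene []
white_bottle top [(array([203.6, 147.4]), 0.87), (array([377.6, 147.1]), 0.71)]
flask scene [(array([199.4, 373.2]), 0.87)]
flask top [(array([432.6, 138.1]), 0.84)]
    (array([ 0.6997, -0.3556,  0.0084]), [np.float64(0.005651126743517478), np.float64(0.005651126743517385)])
wash_bottle scene [(array([435.1, 231. ]), 0.77)]
wash_bottle top [(array([157.2, 146.7]), 0.66)]
    (array([ 0.7028,  0.3308, -0.0031]), [np.float64(0.0028510555904875615), np.float64(0.002851055590487486)])
1.3
```

View pics/scene0.png

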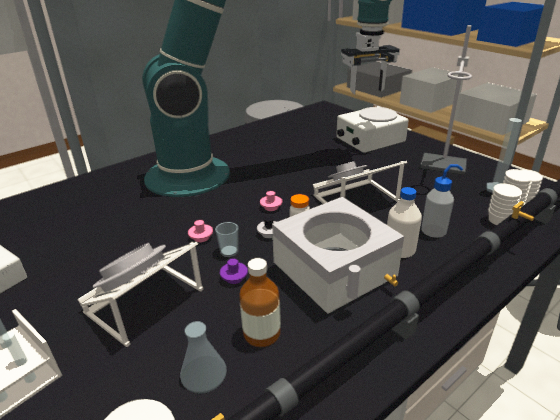

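View pics/top0.png

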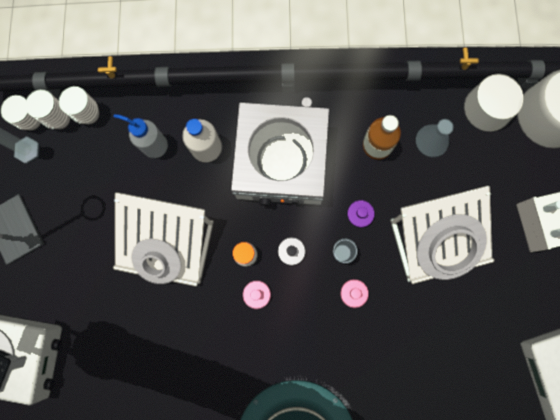

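The white lid with the black knob is the one between the jar and the beaker: (291,251) in top and (268,229) in scene. The big ring is on the right stand at top (452,246), and the small ring is on the left one at (155,262). The pink and purple lids are decoys. Next I'll refine the poses by fitting model edges in both images.

```bash
cat > fit.py <<'E'
from h import *
from scipy.optimize import minimize
np.set_printoptions(precision=4,suppress=True)
S={n:snap(n) for n in('scene','top')}
DT={}
for n,s in S.items():
    g=cv2.cvtColor(s['image'],cv2.COLOR_RGB2GRAY)
    DT[n]=cv2.distanceTransform(255-cv2.Canny(g,50,130),cv2.DIST_L2,5)
def circ(rad,z,n=120):
    a=np.linspace(0,2*np.pi,n,endpoint=False); return np.c_[rad*np.cos(a),rad*np.sin(a),0*a+z]
def rect(x0,x1,y0,y1,z):
    t=np.linspace(0,1,40)[:,None]; c=np.array([[x0,y0,z],[x1,y0,z],[x1,y1,z],[x0,y1,z]],float)
    return np.vstack([c[i]+(c[(i+1)%4]-c[i])*t for i in range(4)])
def cost(P,cams):
    e=0
    for n in cams:
        m=cv2.remap(DT[n],proj(S[n],P).astype(np.float32)[None],None,cv2.INTER_LINEAR)
        e+=np.minimum(m,5).mean()
    return e
def tf(P,x,y,yaw): return P@R.from_euler('z',yaw).as_matrix().T+[x,y,0]
Ry=R.from_euler('y',-35,degrees=True).as_matrix()  # x uphill, z normal
def stand(p): # p: x,y,yaw
    Q=rect(-.095,.095,-.1,.1,0)@Ry.T+[0,0,.0785]; return tf(Q,*p[:3])
def ringframe(p): # x,y,yaw of stand; s slide, l lateral -> site pose
    Rm=R.from_euler('z',p[2]).as_matrix()@Ry
    return np.array([p[0],p[1],.0785])+Rm@[p[3],p[4],.021],Rm
def ring(p,big):
    c,Rm=ringframe(p); 
    Q=[circ(a,z) for a,z in ([(.056,.021),(.048,.021),(.082,.001)] if big else [(.028,.021),(.023,.021),(.058,.001)])]
    return np.vstack(Q)@Rm.T+c
def best(f,x0,step):
    b=None
    for k in range(6):
        rng=np.random.default_rng(k)
        x=np.array(x0)+(rng.uniform(-1,1,len(x0))*step if k else 0)
        o=minimize(f,x,method='Nelder-Mead',options=dict(initial_simplex=np.vstack([x]+[x+np.eye(len(x))[i]*step[i] for i in range(len(x))]),maxiter=600,xatol=1e-5,fatol=1e-5))
        if b is None or o.fun<b.fun:b=o
    return b
E
cat > m.py <<'E'
from fit import *
import json
out={}
bm=np.vstack([circ(.072,.12),rect(-.1,.1,-.1,.1,.12)])
for cams in (['top'],['top','scene']):
    o=best(lambda p:cost(tf(bm,*p),cams),[.656,.019,-.05],[.006,.006,.06]);print('bath',cams,o.x,o.fun)
out['bath']=o.x.tolist(); draw=[tf(bm,*o.x)]
for nm,x0,big in (('big',[.4287,-.3614,.0,16],1),('small',[.414,.309,0,-10],0)):
    yaw=np.deg2rad(x0[3]); s0=-.025 if big else -.048
    c=np.array(x0[:2])-np.array([np.cos(yaw),np.sin(yaw)])*(s0*np.cos(.611)-.021*np.sin(.611))
    for cams in (['top'],['top','scene']):
        f=lambda p:cost(stand(p),['top'])+2*cost(ring(p,big),cams)
        o=best(f,[*c,yaw,s0,0],[.008,.008,.08,.006,.006])
        print(nm,cams,o.x,o.fun,ringframe(o.x)[0],'tops',cost(stand(o.x),['top']),cost(ring(o.x,big),['top']),cost(ring(o.x,big),['scene']))
    out[nm]=o.x.tolist(); draw+=[stand(o.x),ring(o.x,big)]
im={n:cv2.resize(cv2.cvtColor(S[n]['image'],cv2.COLOR_RGB2BGR),None,fx=2,fy=2) for n in S}
for n in S:
    for P in draw:
        for u,v in proj(S[n],P)*2+.5:
            if 0<=u<1120 and 0<=v<840: cv2.circle(im[n],(int(u),int(v)),0,(0,0,255),-1)
T=im['top'];Sc=im['scene']
a=np.hstack([T[350:600,210:430],T[350:600,770:1000],T[190:440,450:670]])
b=np.hstack([Sc[450:680,150:400],Sc[300:530,600:820],Sc[390:620,530:730]])
w=max(a.shape[1],b.shape[1]); pad=lambda i:cv2.copyMakeBorder(i,0,0,0,w-i.shape[1],cv2.BORDER_CONSTANT)
cv2.imwrite('pics/fit.png',np.vstack([pad(a),pad(b)]))
json.dump(out,open('fit.json','w'))
print(onz(S['top'],(291.4,249.9),.024))
print(r.place_of('scene','lid_c'))
E
python3 m.py
```

```text
bath ['top'] [ 0.6526  0.0214 -0.0965] 0.35082390904426575
bath ['top', 'scene'] [ 0.6519  0.02   -0.098 ] 1.2272472381591797
big ['top'] [ 0.4586 -0.3504  0.2231 -0.0228  0.0026] 2.071786880493164 [ 0.4281 -0.3546  0.0826] tops 0.63836026 0.71671337 1.088776
big ['top', 'scene'] [ 0.458  -0.3505  0.2227 -0.0223  0.0025] 4.202977657318115 [ 0.4279 -0.3548  0.0829] tops 0.65681565 0.7213759 1.0517052
small ['top'] [ 0.4638  0.302  -0.2201 -0.047  -0.0049] 1.8407244682312012 [0.4135 0.3083 0.0688] tops 0.5379675 0.6513785 0.9426869
small ['top', 'scene'] [ 0.4603  0.3022 -0.2206 -0.0428 -0.0053] 3.2144651412963867 [0.4132 0.3073 0.0712] tops 0.7673508 0.66431725 0.5592399
[0.4355 0.0019 0.024 ]
[{'location': [233.9, 272.1], 'confidence': 0.95}, {'location': [200.5, 229.9], 'confidence': 0.82}, {'location': [269.0, 225.6], 'confidence': 0.57}, {'location': [273.8, 199.0], 'confidence': 0.57}, {'location': [204.0, 371.2], 'confidence': 0.3}]
```

View pics/fit.png

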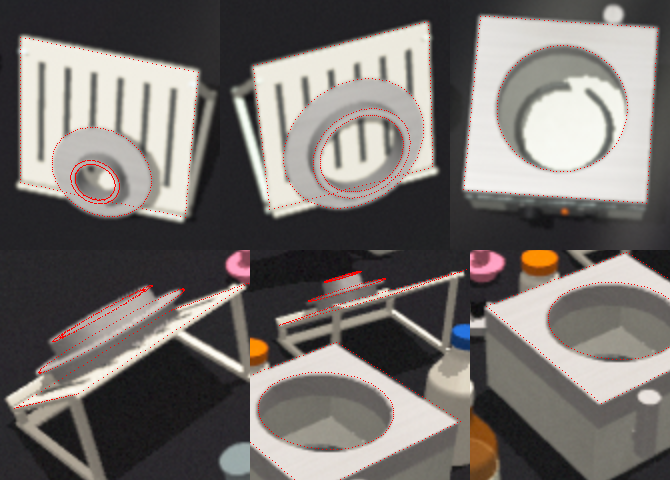

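The fits agree closely: the outlines lie on the bath, both stands and both rings in both views. I'll check reachability and then pick the big ring at its uphill wall.

```bash
cat >> h.py <<'E'
import json
BATH=np.array([.6523,.0207])
def quat(x,z):
    x=np.array(x,float);z=np.array(z,float); M=np.c_[x,np.cross(z,x),z]
    return R.from_matrix(M).as_quat(scalar_first=True).tolist()
def rf(p):
    Rm=R.from_euler('z',p[2]).as_matrix()@R.from_euler('y',-35,degrees=True).as_matrix()
    return np.array([p[0],p[1],.0785])+Rm@[p[3],p[4],.021],Rm
F=json.load(open('fit.json')); F['small'][0:4]=[.4638,.302,-.22,-.047]
DOWN=[0,0,-1]
def down(phi): return quat([np.cos(phi),np.sin(phi),0],DOWN)
E
python3 - <<'E'
from h import *
np.set_printoptions(precision=3,suppress=True)
c,M=rf(F['big'])
for sg in (1,-1):
    for h in (.0035,.10):
        print('big',sg,h,r.ik((c+M[:,0]*.052+M[:,2]*h).tolist(),quat(sg*M[:,0],-M[:,2])))
c,M=rf(F['small'])
for ax in(0,1):
  for sg in (1,-1): print('small',ax,sg,r.ik((c+M[:,2]*.0035).tolist(),quat(sg*M[:,ax],-M[:,2])), r.ik((c+M[:,2]*.1).tolist(),quat(sg*M[:,ax],-M[:,2])))
for d in range(-180,180,30):
    a=np.deg2rad(d); q=r.ik([BATH[0]+.052*np.cos(a),BATH[1]+.052*np.sin(a),.13],down(a)); print(d,None if q is None else np.array(q))
E
```

```text
big 1 0.0035 [ 0.772  0.317  0.17   2.096 -1.008  0.735  1.928]
big 1 0.1 [ 0.551  0.177  0.532  2.078 -0.884  0.937  1.847]
big -1 0.0035 [ 0.319  0.391  0.715  2.109 -1.188  0.898 -1.081]
big -1 0.1 [ 0.095  0.288  1.088  2.089 -1.029  1.071 -1.169]
small 0 1 [-1.523  0.334  0.456  2.27   0.88   0.592 -2.071] [-1.494  0.128  0.252  2.239  0.785  0.878 -2.012]
small 0 -1 [-1.113  0.307 -0.011  2.257  1.029  0.714  0.949] [-1.148  0.132 -0.118  2.229  0.828  0.915  1.091]
small 1 1 [-1.365  0.315  0.275  2.265  0.947  0.641 -0.556] [-1.414  0.127  0.166  2.237  0.795  0.886 -0.451]
small 1 -1 [-0.202  0.547 -1.084  2.231  1.332  1.137  2.346] [-0.273  0.271 -1.084  2.206  1.009  1.092  2.523]
-180 [ 0.673  0.659 -1.085  1.691  0.625  1.182  2.566]
-150 [-0.783  0.671  1.083  1.724 -0.646  1.151 -2.128]
-120 [-0.728  0.711  1.082  1.673 -0.673  1.179 -1.568]
-90 [-0.501  0.606  0.733  1.595 -0.439  1.111 -1.23 ]
-60 [-0.547  0.691  0.837  1.525 -0.54   1.169 -0.657]
-30 [-0.529  0.707  0.785  1.469 -0.52   1.181 -0.188]
0 [-0.505  0.688  0.687  1.446 -0.453  1.169  0.248]
30 [-0.469  0.643  0.553  1.46  -0.354  1.139  0.667]
60 [-0.425  0.585  0.418  1.508 -0.253  1.103  1.093]
90 [-0.35   0.521  0.27   1.575 -0.152  1.066  1.53 ]
120 [-0.299  0.469  0.196  1.646 -0.102  1.037  2.023]
150 [-0.226  0.43   0.13   1.698 -0.063  1.018  2.543]
```

Run:
```python
from h import *
np.set_printoptions(precision=4,suppress=True)
c,M=rf(F['big']); q=quat(M[:,0],-M[:,2]); P=lambda h:(c+M[:,0]*.052+M[:,2]*h).tolist()
r.move_ptp([.42,.1,.33],down(.3))
r.move_ptp(P(.09),q)
r.servo_line(P(.0045),rate=.12)
print(r.current_wrist_force(),r.current_ee_pos(),P(.0045))
r.close_gripper(55)
print(r.current_width(),r.current_wrist_force())
r.servo_line(P(.10),rate=.15)
snap('scene','g1.png'); print(r.current_width(),r.current_wrist_force(),r.current_time_s())
phi=np.deg2rad(37); u=np.array([np.cos(phi),np.sin(phi)])*.052
r.move_ptp([*(BATH+u),.26],down(phi))
snap('scene','g2.png');snap('top','g2t.png')
a=cv2.imread('pics/g2.png');b=cv2.imread('pics/g2t.png')
cv2.imwrite('pics/g2c.png',np.hstack([a[:, 150:520],b[60:,130:430].copy() if 0 else cv2.copyMakeBorder(b[60:,130:430],0,60,0,0,cv2.BORDER_CONSTANT)]))
print(r.current_width(),r.current_wrist_force(),r.current_ee_pos(),r.current_time_s())
```

```text
[-0.2358  0.3185  0.5632] [ 0.4668 -0.3463  0.1169] [0.4669591942140633, -0.3459331862650726, 0.11641552645913529]
0.007415746766365904 [ 0.0555 -0.1589 -0.4256]
0.004880066921905079 [-0.5956  0.5145 -0.9585] 9.1083
0.0027929545442565615 [ 0.2963 -0.4556 -0.3145] [0.6937 0.0507 0.2598] 11.1083
```

View pics/g2c.png

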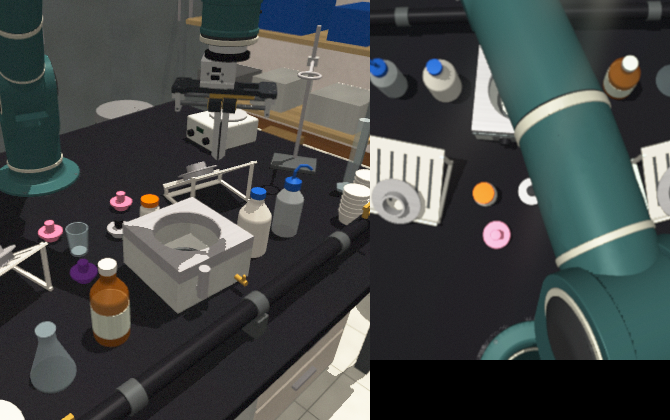

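The gripper is shut and empty, and the ring isn't in view here. I'll check the earlier picture, taken just after the lift.

Run:
```python
import cv2
a=cv2.imread('pics/g1.png'); cv2.imwrite('pics/g1c.png',cv2.resize(a[150:390,20:320],None,fx=2,fy=2))
```

```text
(no output)
```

View pics/g1c.png

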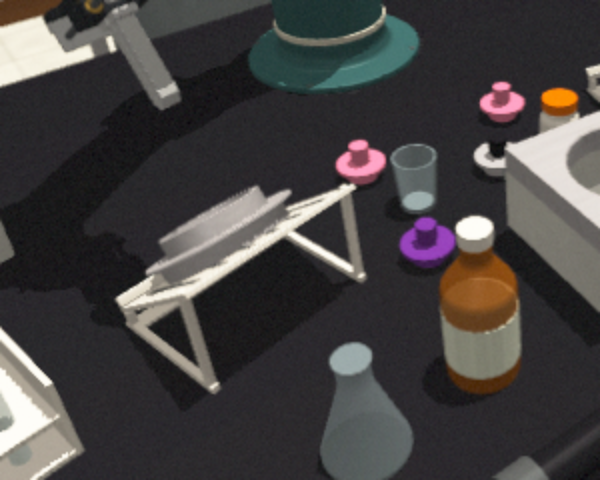

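The ring is still on the stand, so the pinch never enclosed the wall. I'll compare the projected TCP with the visible fingertips and re-fit the ring.

Run:
```python
from fit import *
from h import *
c,M=rf(F['big'])
print('tcp g2',proj(S['scene'],[.6937,.0507,.2598]),'g1',proj(S['scene'],c+M[:,0]*.052+M[:,2]*.10),'grasp pt',proj(S['scene'],c+M[:,0]*.052+M[:,2]*.0045))
print('rot',r.current_tool_rot(),down(np.deg2rad(37)))
for cams in (['scene'],['top','scene']):
  f=lambda p:cost(stand(p),['scene'])*0+cost(ring([*F['big'][:3],*p],1),cams)
  o=best(f,F['big'][3:],[.02,.02]);print(cams,o.x,o.fun)
a=cv2.cvtColor(S['scene']['image'],cv2.COLOR_RGB2BGR)
cv2.imwrite('pics/s3.png',a)
b=cv2.resize(a[80:170,320:420],None,fx=4,fy=4)
g=cv2.resize(cv2.imread('pics/g1.png')[140:240,30:150],None,fx=3.6,fy=3.6,interpolation=cv2.INTER_CUBIC)
for im,P,o,k in ((b,[.6937,.0507,.2598],(320,80),4),(g,c+M[:,0]*.052+M[:,2]*.10,(30,140),3.6)):
    u,v=(proj(S['scene'],P)[0]-o+.5)*k; cv2.circle(im,(int(u),int(v)),3,(0,0,255),-1)
cv2.imwrite('pics/dbg.png',np.hstack([b[:360,:400],g]))
```

```text
tcp g2 [[367.2523 173.3036]] g1 [[115.3093 217.6045]] grasp pt [[140.271  259.4604]]
rot [ 0.0001  0.9485  0.3168 -0.0001] [0.0, 0.9483236552061993, 0.31730465640509214, 0.0]Traceback (most recent call last):
  File "<stdin>", line 8, in <module>
  File "fit.py", line 36, in best
    o=minimize(f,x,method='Nelder-Mead',options=dict(initial_simplex=np.vstack([x]+[x+np.eye(len(x))[i]*step[i] for i in range(len(x))]),maxiter=600,xatol=1e-5,fatol=1e-5))
    res = _minimize_neldermead(fun, x0, args, callback, bounds=bounds,
                               **options)
    fsim[k] = func(sim[k])
              ~~~~^^^^^^^^
    fx = function(np.copy(x), *(wrapper_args + args))
  File "<stdin>", line 7, in <lambda>
  File "fit.py", line 23, in stand
    Q=rect(-.095,.095,-.1,.1,0)@Ry.T+[0,0,.0785]; return tf(Q,*p[:3])
                                                         ~~^^^^^^^^^^
TypeError: tf() missing 1 required positional argument: 'yaw'
```

Run:
```python
from fit import *
from h import *
c,M=rf(F['big'])
for cams in (['scene'],['top','scene']):
  f=lambda p:cost(ring([*F['big'][:3],*p],1),['scene'])
o=best(f,F['big'][3:],[.02,.02]);print(F['big'][3:],o.x,o.fun)
a=cv2.cvtColor(S['scene']['image'],cv2.COLOR_RGB2BGR)
b=cv2.resize(a[80:180,320:420],None,fx=4,fy=4,interpolation=cv2.INTER_CUBIC)
g=cv2.resize(cv2.imread('pics/g1.png')[140:240,30:150],None,fx=4,fy=4,interpolation=cv2.INTER_CUBIC)
G=c+M[:,0]*.052+M[:,2]*.10
for im,P,ax,o in ((b,np.array([.6937,.0507,.2598]),np.array([0,0,1]),(320,80)),(g,G,M[:,2],(30,140))):
  for d in (0,.02,.04,.06):
    u,v=(proj(S['scene'],P+d*ax)[0]-o+.5)*4; cv2.circle(im,(int(u),int(v)),3,(0,0,255),-1)
cv2.imwrite('pics/dbg.png',np.hstack([b,g])[:,:800] if 0 else np.hstack([b,g[:,:400]]))
```

```text
[-0.022314071062457516, 0.0024552999053652795] [-0.0859  0.0237] 0.8197025656700134
```

View pics/dbg.png

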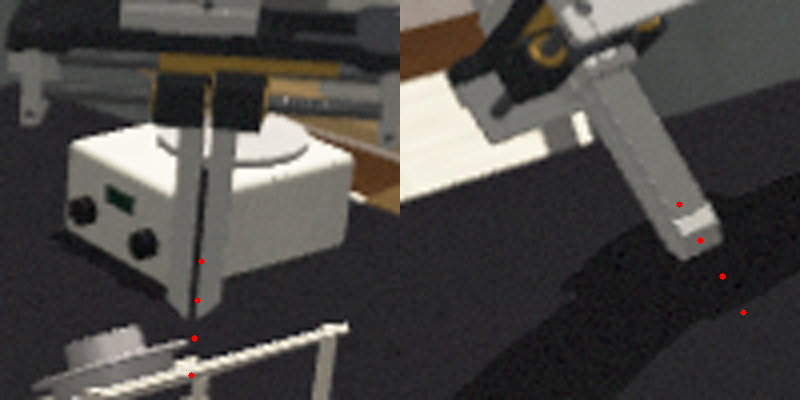

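The visible fingertips sit about 33 mm behind the reported TCP in both tool poses, shifted along the tool axis. So the gripper closed above the rim, and the ring hasn't moved. I'll find the exact offset by touching the flange lightly, then grip.

Run:
```python
from h import *
np.set_printoptions(precision=4,suppress=True)
c,M=rf(F['big']); q=quat(M[:,0],-M[:,2]); P=lambda h:(c+M[:,0]*.052+M[:,2]*h).tolist()
r.open_gripper()
r.move_ptp(P(.06),q)
r.servo_line(P(-.022),rate=.12); f0=np.array(r.current_wrist_force())
for h in np.arange(-.024,-.041,-.0015):
    r.servo_line(P(h),rate=.03); f=(np.array(r.current_wrist_force())-f0)@M[:,2]
    print(round(h,4),round(f,2),end=' | ')
    if f>3: break
print(r.current_time_s())
r.servo_line(P(h+.0025),rate=.03)
r.close_gripper(55)
print(r.current_width(),r.current_wrist_force(),r.current_time_s(),h)
if r.current_width()>.04:
    r.servo_line((np.array(P(h+.0025))+[0,0,.03]).tolist(),rate=.1)
    print(r.current_width(),r.current_wrist_force(),f0)
    snap('scene','b1.png')
    cv2.imwrite('pics/b1c.png',cv2.resize(cv2.imread('pics/b1.png')[150:390,20:320],None,fx=2,fy=2))
```

```text
-0.024 0.06 | -0.0255 -0.24 | -0.027 -0.32 | -0.0285 -0.08 | -0.03 -0.51 | -0.0315 -0.61 | -0.033 16.63 | 17.2083
0.06588354491509037 [-0.8962 -0.287  -0.0373] 18.75 -0.03300000000000001
0.0700295481080325 [ 0.6077  0.195  -3.0199] [ 0.3036 -0.193   0.6062]
```

View pics/b1c.png

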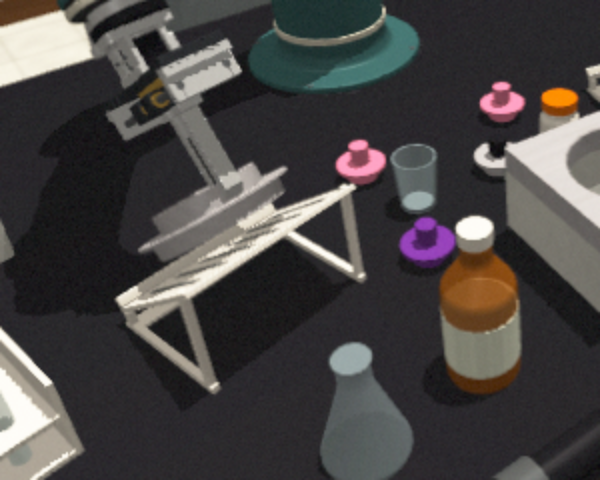

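The big ring is gripped: width 0.07 (about 6.6 mm) and 3 N of load. I'll carry it over the bath, hover, and measure it against the opening.

Run:
```python
from h import *
p=np.array(r.current_ee_pos())
r.servo_line((p+[-.03,.02,.10]).tolist(),rate=.2)
phi=np.deg2rad(37); u=np.array([np.cos(phi),np.sin(phi)])*.052
r.move_ptp([*(BATH+u),.20],down(phi))
r.servo_line([*(BATH+u),.126],rate=.15)
print(r.current_width(),r.current_wrist_force(),r.current_ee_pos(),r.current_time_s())
import fit
from fit import *
c0=np.array([*BATH,.126+.0305])
def lv(p):
    Rm=R.from_rotvec([-np.sin(phi)*p[2],np.cos(phi)*p[2],0])*R.from_rotvec([np.cos(phi)*p[3],np.sin(phi)*p[3],0])
    return np.vstack([circ(a,z) for a,z in((.056,.021),(.048,.021),(.082,.001),(.082,-.003))])@Rm.as_matrix().T+c0+[p[0],p[1],0]
o=best(lambda p:cost(lv(p),['scene']),[0,0,0,0],[.004,.004,.05,.05]);print('scene',o.x,o.fun,cost(lv([0]*4),['scene']))
o2=best(lambda p:cost(lv(p),['scene','top']),[0,0,0,0],[.004,.004,.05,.05]);print('both',o2.x,o2.fun)
a=[]
for n,(x,y) in (('scene',(240,120)),('top',(190,60))):
    im=cv2.resize(cv2.cvtColor(S[n]['image'],cv2.COLOR_RGB2BGR)[y:y+200,x:x+200],None,fx=2,fy=2,interpolation=cv2.INTER_CUBIC)
    for u,v in (proj(S[n],lv(o.x))-[x,y]+.5)*2: cv2.circle(im,(int(u),int(v)),0,(0,0,255),-1)
    a.append(im)
cv2.imwrite('pics/hov.png',np.hstack(a))
```

```text
0.06807930475017393 [-0.05205221  0.11497228 -2.83462714] [0.69419618 0.0519272  0.12691028] 22.275
scene [-0.0015 -0.0011 -0.0077  0.0037] 0.6318027377128601 0.7492308
both [-0.0025 -0.0012 -0.009   0.0075] 4.06707239151001
```

View pics/hov.png

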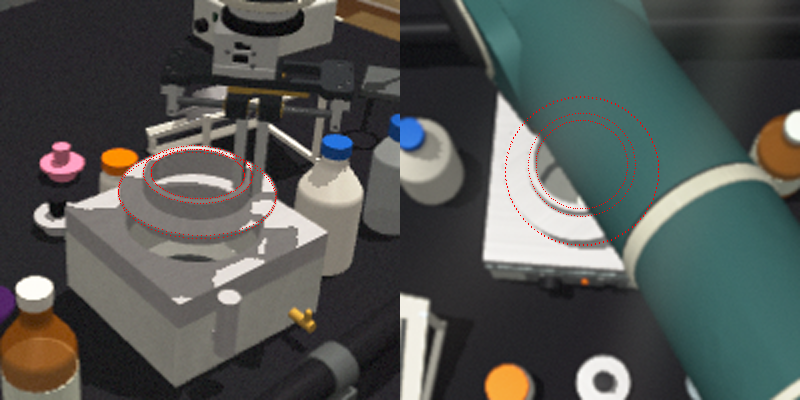

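The ring hovers level, about 1 mm from the opening's axis, so I'll lower it under force control.

```bash
cat >> h.py <<'E'
def lower(p,z0,z1,step=.002,lim=4,rate=.05):
    """descend xy=p from z0 to z1 until the upward force exceeds lim"""
    r.servo_line([*p,z0],rate=.1); f0=r.current_wrist_force()[2]; z=z0
    while z>z1:
        z-=step; r.servo_line([*p,z],rate=rate); f=np.array(r.current_wrist_force())-[0,0,f0]
        if f[2]>lim: break
    print('lower end z',round(z,4),'f',np.round(f,2),'ee',np.round(r.current_ee_pos(),4),'t',r.current_time_s()); return z
E
python3 - <<'E'
from h import *
phi=np.deg2rad(37); u=np.array([np.cos(phi),np.sin(phi)])*.052
p=BATH+u+[.0003,0]
z=lower(p,.106,.089,step=.0025)
E
```

```text
lower end z 0.0885 f [-10.96  -3.41  25.09] ee [0.6943 0.052  0.0903] t 24.475
```

Run:
```python
from h import *
np.set_printoptions(precision=4,suppress=True)
phi=np.deg2rad(37); u=np.array([np.cos(phi),np.sin(phi)])*.052
p=BATH+u+[.0003,0]
r.servo_line([*p,.0910],rate=.05); print(np.array(r.current_wrist_force()),r.current_ee_pos()[2])
r.open_gripper(); r.servo_line([*p,.19],rate=.2)
# go to small ring approach
c,M=rf(F['small']); q=quat(M[:,1],-M[:,2])
r.move_ptp((c+M[:,2]*.06).tolist(),q)
print(r.current_time_s())
from fit import *
c0=np.array([*F['bath'][:2],.123])
def lv(p): return np.vstack([circ(a,z) for a,z in((.056,.021),(.048,.021),(.082,.001),(.082,-.003))])+c0+p
for cams in (['scene'],['top'],['top','scene']):
    o=best(lambda p:cost(lv([*p,0]) if len(p)==2 else cost(lv(p)),cams) if 0 else cost(lv(p),cams),[0,0,0],[.004,.004,.004]);print(cams,o.x,o.fun)
a=[]
for n,(x,y) in (('scene',(240,120)),('top',(130,80))):
    im=cv2.resize(cv2.cvtColor(S[n]['image'],cv2.COLOR_RGB2BGR)[y:y+200,x:x+200],None,fx=2,fy=2,interpolation=cv2.INTER_CUBIC)
    for u,v in (proj(S[n],lv(o.x))-[x,y]+.5)*2: cv2.circle(im,(int(u),int(v)),0,(0,0,255),-1)
    a.append(im)
cv2.imwrite('pics/seat1.png',np.hstack(a))
```

```text
[-1.2323  1.5067 -0.8369] 0.0909131112316762
28.375
['scene'] [-0.0172  0.0164 -0.02  ] 1.233309030532837
['top'] [ 0.009  -0.0015 -0.0456] 1.836395263671875
['top', 'scene'] [-0.003   0.001  -0.0049] 3.3339157104492188
```

View pics/seat1.png

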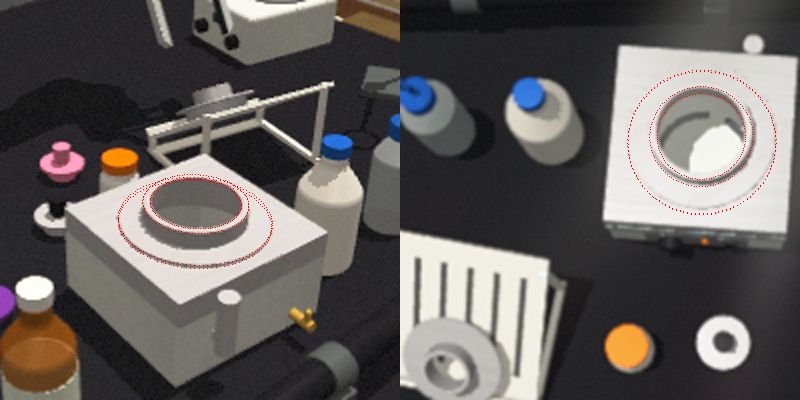

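The big ring is seated level. Next is the small ring.

```bash
cat > pick2.py <<'E'
from h import *
np.set_printoptions(precision=4,suppress=True)
c,M=rf(F['small']); P=lambda h:(c+M[:,2]*h).tolist()
r.servo_line(P(-.022),rate=.12); f0=np.array(r.current_wrist_force())
for h in (-.026,-.028,-.030):
    r.servo_line(P(h),rate=.05); f=(np.array(r.current_wrist_force())-f0)@M[:,2]; print(h,round(f,2))
    if f>3: h+=.002; r.servo_line(P(h),rate=.05); break
r.close_gripper(40); w=r.current_width(); print('w',w,w*94,r.current_wrist_force())
r.servo_line((np.array(P(h))+[-.02,-.01,.12]).tolist(),rate=.2)
print('w',r.current_width(),r.current_wrist_force(),r.current_time_s())
phi=np.deg2rad(75)
from fit import *
# big ring rim xy, both cameras
z0=.1225
big=lambda p: np.vstack([circ(a,z0+.021) for a in(.056,.048)])+[*p,0]
for cams in (['scene'],['top','scene']):
    o=best(lambda p:cost(big(p),cams),BATH,[.004,.004]);print('big',cams,o.x,o.fun)
r.move_ptp([*BATH,.22],down(phi)); r.servo_line([*BATH,.150],rate=.15)
ee=np.array(r.current_ee_pos()); print(ee,r.current_width(),r.current_time_s())
for n in S:
    S[n]=snap(n); g=cv2.cvtColor(S[n]['image'],cv2.COLOR_RGB2GRAY); DT[n]=cv2.distanceTransform(255-cv2.Canny(g,50,130),cv2.DIST_L2,5)
c0=np.array([*ee[:2],ee[2]-h])
def lv(p):
    Rm=R.from_rotvec([p[2],p[3],0])
    return np.vstack([circ(a,z) for a,z in((.028,.021),(.058,.001),(.058,-.003))])@Rm.as_matrix().T+c0+[p[0],p[1],0]
o=best(lambda p:cost(lv(p),['scene']),[0,0,0,0],[.004,.004,.05,.05]);print('small scene',o.x,c0+[*o.x[:2],0],o.fun)
a=[]
for n,(x,y) in (('scene',(240,100)),('top',(190,60))):
    im=cv2.resize(cv2.cvtColor(S[n]['image'],cv2.COLOR_RGB2BGR)[y:y+200,x:x+200],None,fx=2,fy=2,interpolation=cv2.INTER_CUBIC)
    for u,v in (proj(S[n],lv(o.x))-[x,y]+.5)*2: cv2.circle(im,(int(u),int(v)),0,(0,0,255),-1)
    a.append(im)
cv2.imwrite('pics/hov2.png',np.hstack(a))
print(r.current_time_s(),'h',h)
E
python3 pick2.py
```

```text
-0.026 0.6
-0.028 0.98
-0.03 0.61
w 0.5900204131806683 55.461918838982825 [0.4475 0.1118 0.1491]
w 0.5902868392376367 [ 0.9118 -0.5579 -1.2969] 31.5083
big ['scene'] [0.6533 0.017 ] 0.7904024720191956
big ['top', 'scene'] [0.6518 0.0163] 1.9314243793487549
[0.6525 0.0214 0.1508] 0.5870738670898811 33.7
small scene [-0.0044  0.003  -0.0078  0.0423] [0.6482 0.0244 0.1808] 0.8183408975601196
33.8 h -0.03
```

View pics/hov2.png

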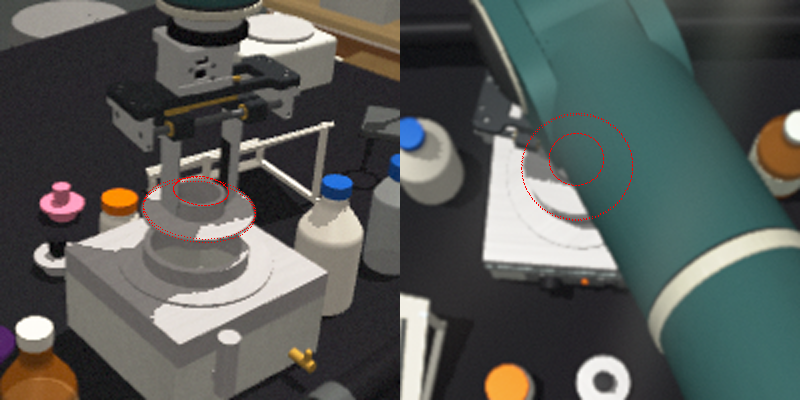

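The hover fit is ambiguous because one camera sees little depth, and my model included hidden back edges. I'll refit using visible edges only, for both the ring and the hole.

```bash
cat > rel.py <<'E'
from fit import *
from h import *
for n in S:
    g=cv2.cvtColor(cv2.resize(S[n]['image'],None,fx=1,fy=1),cv2.COLOR_RGB2GRAY); DT[n]=cv2.distanceTransform(255-cv2.Canny(g,30,80),cv2.DIST_L2,5)
cam=ray(S['scene'],(280,210))[0]
def half(rad,z,ctr,front=True):
    P=circ(rad,z,160); v=(cam-ctr)[:2]; v/=np.linalg.norm(v); return P[(P[:,:2]@v>.15*rad)] if front else P
def model(Rlist,c,tilt=(0,0)):
    Rm=R.from_rotvec([*tilt,0]).as_matrix()
    return np.vstack([half(a,z,c,f) for a,z,f in Rlist])@Rm.T+c
BIG=[(.056,.021,0),(.082,.001,0)]
SM=[(.028,.021,1),(.058,.001,0),(.058,-.003,1),(.0445,-.021,1)]
if __name__=='__main__':
    ee=np.array(r.current_ee_pos())
    fb=lambda p:cost(model(BIG,np.array([p[0],p[1],.123])),['scene'])
    o=best(fb,[.652,.019],[.004,.004]);print('big',o.x,o.fun,'at bath',fb([.652,.020]))
    for dz in (-.004,-.002,0,.002,.004,.006):
        c0=np.array([.652,.020,ee[2]+.030+dz])
        o=best(lambda p:cost(model(SM,c0+[p[0],p[1],0],p[2:]),['scene']),[0,0,0,0],[.004,.004,.03,.03])
        o1=best(lambda p:cost(model(SM,c0+[p[0],p[1],0]),['scene']),[0,0],[.004,.004])
        print(dz,o.x,round(o.fun,3),'level',o1.x,round(o1.fun,3))
E
python3 rel.py
```

```text
big [0.6539 0.0176] 1.3887012004852295 at bath 1.5365877
-0.004 [-0.0064  0.0059  0.0114 -0.0058] 0.795 level [-0.0066  0.006 ] 0.804
-0.002 [-0.0042  0.0035  0.0091 -0.0085] 0.798 level [-0.0044  0.0038] 0.804
0 [-0.0019  0.0011  0.0075 -0.0101] 0.805 level [-0.0022  0.0015] 0.81
0.002 [ 0.0002 -0.0014  0.0015 -0.0074] 0.815 level [-0.0001 -0.0011] 0.819
0.004 [ 0.0024 -0.0037 -0.0028 -0.0111] 0.826 level [ 0.0021 -0.0035] 0.834
0.006 [ 0.0041 -0.0044 -0.0289 -0.013 ] 0.832 level [ 0.0042 -0.0058] 0.853
```

Run:
```python
from h import *
p=BATH+[.001,-.001]
z=lower(p,.139,.1135,step=.0025)
```

```text
lower end z 0.114 f [-2.2   0.06  7.63] ee [0.6537 0.0198 0.1146] t 36.6583
```

Seated at the expected height with small lateral force. I'll release it, then fit the lid from the first top image.

Run:
```python
from h import *
np.set_printoptions(precision=4,suppress=True)
p=BATH+[.001,-.001]
r.servo_line([*p,.1150],rate=.05); print(r.current_wrist_force())
r.open_gripper(); r.servo_line([*p,.19],rate=.2)
from fit import *
from rel import model,half
def load(n,f):
    g=cv2.cvtColor(cv2.imread(f),cv2.COLOR_BGR2GRAY); DT[n]=cv2.distanceTransform(255-cv2.Canny(g,50,130),cv2.DIST_L2,5)
load('top','pics/top0.png'); load('scene','pics/scene0.png')
lm=np.vstack([circ(.031,.022),circ(.012,.048)])
for cams in (['top'],['top','scene']):
    o=best(lambda q:cost(lm+[*q,0],cams),[.4355,.0019],[.004,.004]); print('lid',cams,o.x,o.fun)
L=o.x
json.dump(L.tolist(),open('lid.json','w'))
r.move_ptp([*L,.06],down(0))   # jaws along x, tips at ~.093
s=snap('scene'); S['scene']=s; load_g=cv2.cvtColor(s['image'],cv2.COLOR_RGB2BGR); cv2.imwrite('pics/s4.png',load_g); load('scene','pics/s4.png')
# seated small ring, scene
for z in (.145,.147):
    f=lambda q:cost(model([(.028,.021,0),(.023,.021,0),(.058,.001,0),(.058,-.003,1)],np.array([q[0],q[1],z]),q[2:]),['scene'])
    o=best(f,[*BATH,0,0],[.004,.004,.03,.03]); print('small',z,o.x,o.fun)
im=cv2.resize(load_g[110:330,200:460],None,fx=2.5,fy=2.5,interpolation=cv2.INTER_CUBIC)
cv2.imwrite('pics/seat2.png',im)
print(r.current_ee_pos(),r.current_time_s())
```

```text
[ 1.0032  0.0602 -1.8162]
lid ['top'] [0.4329 0.0023] 0.36424559354782104
lid ['top', 'scene'] [0.4328 0.0014] 2.4807772636413574
small 0.145 [ 0.6514  0.0187 -0.0079 -0.0215] 1.0165417194366455
small 0.147 [ 0.6532  0.0164 -0.0152 -0.0179] 1.024137020111084
[0.4338 0.0017 0.0603] 39.5
```

View pics/seat2.png

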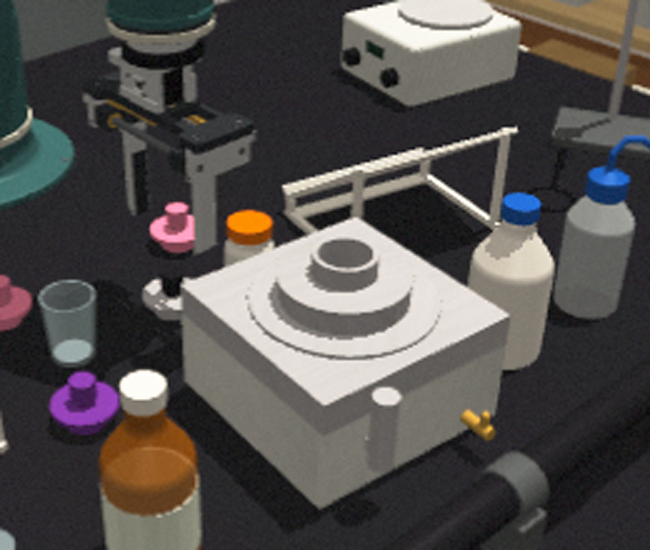

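The small ring is seated level. Now I'll pick the lid.

```bash
cat > pick3.py <<'E'
from h import *
np.set_printoptions(precision=4,suppress=True)
L=[.4328,.0020]
r.servo_line([*L,.005],rate=.12); f0=r.current_wrist_force()[2]
for z in (.000,-.004,-.008):
    r.servo_line([*L,z],rate=.06); f=r.current_wrist_force()[2]-f0; print(z,round(f,2))
    if f>3: r.servo_line([*L,z+.002],rate=.05); break
g=r.current_ee_pos(); r.close_gripper(30); print('w mm',r.current_width()*94,g,r.current_wrist_force())
r.servo_line([*L,.20],rate=.2)
T=np.array([.6525,.0195]); h=.024-g[2]
r.move_ptp([*T,.20],down(0)); r.servo_line([*T,.170],rate=.15)
ee=np.array(r.current_ee_pos()); print(r.current_width()*94,ee,'h',h,r.current_time_s())
from fit import *
from rel import model
c0=np.array([*ee[:2],ee[2]+h])
LID=[(.031,-.002,0),(.031,-.008,1),(.0195,-.024,1)]; 
o=best(lambda p:cost(model(LID,c0+[p[0],p[1],0],p[2:]),['scene']),[0,0,0,0],[.004,.004,.03,.03]); print('lid scene',o.x,c0+[*o.x[:2],0],o.fun)
o1=best(lambda p:cost(model(LID,c0+[p[0],p[1],0]),['scene']),[0,0],[.004,.004]); print('level',c0+[*o1.x,0],o1.fun)
SM=[(.028,.021,0),(.058,.001,0),(.058,-.003,1)]
o2=best(lambda p:cost(model(SM,np.array([p[0],p[1],.1455])),['scene']),BATH,[.004,.004]); print('small',o2.x,o2.fun)
im=cv2.resize(cv2.cvtColor(S['scene']['image'],cv2.COLOR_RGB2BGR)[90:270,240:440],None,fx=3,fy=3,interpolation=cv2.INTER_CUBIC)
for P in (model(LID,c0+[*o1.x,0]),model(SM,np.array([*o2.x,.1455]))):
    for u,v in (proj(S['scene'],P)-[240,90]+.5)*3: cv2.circle(im,(int(u),int(v)),0,(0,0,255),-1)
cv2.imwrite('pics/hov3.png',im)
E
python3 pick3.py
```

```text
0.0 0.51
-0.004 0.7
-0.008 -0.28
w mm 23.119111797296068 [ 0.4326  0.002  -0.0082] [-0.5032  0.9253 -1.6478]
23.583713463992684 [0.6519 0.0193 0.1707] h 0.032201766446336745 44.3667
lid scene [-0.0364 -0.0008  0.2629  0.1739] [0.6154 0.0185 0.2029] 0.8766912221908569
level [0.631  0.0289 0.2029] 1.2527313232421875
small [0.6508 0.0175] 0.8808392286300659
```

View pics/hov3.png

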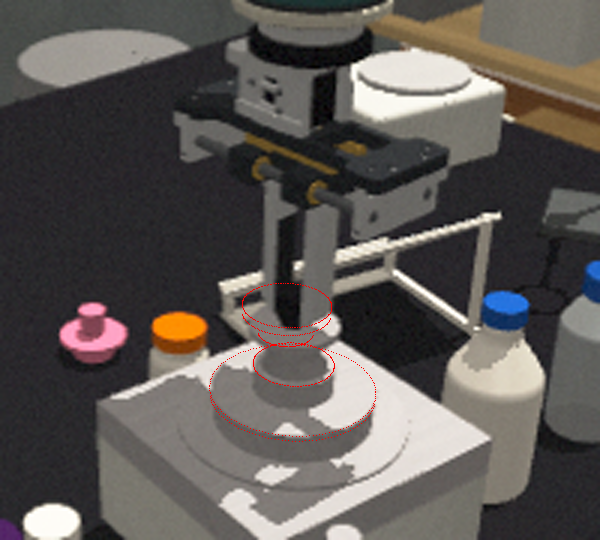

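The lid is held by its knob, and its flange is centred over the rim (column 292 against 293). The lid fit itself fell into a bad optimum, so I'm relying on kinematics plus force feedback.

Run:
```python
from h import *
p=np.array([.6522,.0190])
z=lower(p,.162,.1395,step=.0025,lim=4)
```

```text
lower end z 0.142 f [-5.9  -0.5  14.29] ee [0.6523 0.0192 0.143 ] t 46.7167
```

Run:
```python
from h import *
np.set_printoptions(precision=4,suppress=True)
p=[.6522,.0190]
r.servo_line([*p,.1432],rate=.05); print(r.current_wrist_force(),r.current_ee_pos())
r.open_gripper(); r.servo_line([*p,.25],rate=.2)
r.move_ptp([.40,.25,.30],down(0)); r.dwell(.3)
from fit import *
from rel import model
a=[]
P=np.vstack([circ(rr,z) for rr,z in((.031,.1725),(.012,.1985),(.058,.1465),(.082,.1225))])
for n,(x,y) in (('scene',(260,150)),('top',(210,80))):
    cams=[n]; f=lambda q:cost(P+[*q,0],cams); o=best(f,[.652,.0195],[.003,.003]); print(n,o.x,o.fun)
    im=cv2.resize(cv2.cvtColor(S[n]['image'],cv2.COLOR_RGB2BGR)[y:y+140,x:x+140],None,fx=2.8,fy=2.8,interpolation=cv2.INTER_CUBIC)
    for u,v in (proj(S[n],P+[*o.x,0])-[x,y]+.5)*2.8: cv2.circle(im,(int(u),int(v)),0,(0,0,255),-1)
    a.append(im)
cv2.imwrite('pics/fin.png',np.hstack(a)); print(r.current_time_s())
```

```text
[-0.5763 -0.0592  3.0255] [0.6523 0.019  0.1432]
scene [0.6502 0.0164] 1.2923626899719238
top [0.6479 0.0183] 1.9220013618469238
50.5083
```

The picture limit is reached, so the last check is numeric: the lid's height and tilt from both cameras.

Run:
```python
from fit import *
np.set_printoptions(precision=4,suppress=True)
for q in('lid_c','small_ring_c','big_ring_c'):
    L={n:r.place_of(n,q) for n in S}
    near={n:[d for d in L[n] if np.linalg.norm(np.array(d['location'])-proj(S[n],[.652,.0195,.16])[0])<30] for n in S}
    print(q,{n:[(d['location'],d['confidence']) for d in near[n]][:1] for n in S}, tri([ray(S[n],near[n][0]['location']) for n in S]) if all(near.values()) else None)
for n in S:
    g=cv2.cvtColor(S[n]['image'],cv2.COLOR_RGB2GRAY); DT[n]=cv2.distanceTransform(255-cv2.Canny(g,30,80),cv2.DIST_L2,5)
lid=np.vstack([circ(.031,0),circ(.012,.026)])
f=lambda p:cost(lid@R.from_rotvec([p[3],p[4],0]).as_matrix().T+p[:3],['scene','top'])
for z in (.1725,.18,.188):
    o=best(f,[.652,.0195,z,0,0],[.003,.003,.003,.04,.04]); print('lid flange top',o.x,o.fun)
```

```text
lid_c {'scene': [([334.8, 207.4], 0.92)], 'top': [([283.1, 141.7], 0.8)]} (array([0.6497, 0.0126, 0.1768]), [np.float64(0.0015705536137050795), np.float64(0.0015705536137049288)])
small_ring_c {'scene': [([339.1, 216.4], 0.63)], 'top': [([280.1, 145.5], 0.9)]} (array([0.6511, 0.0217, 0.1507]), [np.float64(0.0011776425622052069), np.float64(0.0011776425622051752)])
big_ring_c {'scene': [], 'top': []} None
lid flange top [0.6442 0.021  0.1764 0.1123 0.3669] 1.7801029682159424
lid flange top [ 0.6332  0.0149  0.2079 -0.0931  0.3956] 1.4802570343017578
lid flange top [ 0.6358  0.0122  0.1921 -0.2427  0.4835] 1.8341143131256104
```

Run:
```python
from fit import *
np.set_printoptions(precision=4,suppress=True)
from scipy.spatial import ConvexHull
for n,s in S.items():
    g=cv2.cvtColor(s['image'],cv2.COLOR_RGB2GRAY)
    def mask(c,rv):
        Q=np.vstack([circ(.012,.022-.024),circ(.012,.024)])@R.from_rotvec(rv).as_matrix().T+c
        m=np.zeros((420*4,560*4),np.uint8); h=cv2.convexHull(((proj(s,Q)+.5)*4).astype(np.int32)); cv2.fillPoly(m,[h],1); return cv2.resize(m.astype(np.float32),(560,420),interpolation=cv2.INTER_AREA)
    u,v=proj(s,[.652,.0195,.187])[0].astype(int)
    w=np.s_[v-16:v+17,u-14:u+15]; d=(g[w]<70).astype(np.uint8)
    N,lab,st,ct=cv2.connectedComponentsWithStats(d); k=1+np.argmax(st[1:,4]); 
    m=mask(np.array([.652,.0195,.1745]),[0,0,0])[w]>.5; yy,xx=np.nonzero(m)
    print(n,'dark blob c',ct[k],'area',st[k,4],'box',st[k,:4],'| model c',xx.mean(),yy.mean(),m.sum(),xx.min(),yy.min(),np.ptp(xx)+1,np.ptp(yy)+1)
    print(g[w][::2,::2] if n=='scene' else '')
```

```text
scene dark blob c [11.2605 14.6372] area 215 box [ 0  6 19 19] | model c 14.908602150537634 17.00537634408602 186 9 9 13 17
[[123 107  76  40  43  37  41  43  82 129 122 162 167 163 165]
 [ 41  40  37  41  43  96 165 168 159 127 124 159 137 106  60]
 [ 44  90 149 164 163 164 164 164 149 124 124  36  30  24  23]
 [165 162 167 163 166 142 121  57  66 125 107  25  26  21  27]
 [163 150 130  93  46  27  22  24  84 127 110  25  23  24  27]
 [ 71  21  17  30  24  35  40  36  34  91  94  21  20  21  23]
 [ 31  25  27  21  32  38  37  39  37  34 169  54  21  27  18]
 [143  26  23  46  47  32  38  33  41  31 206 224 123  27  24]
 [155 186 201 226 102  13  15  22  14  24 201 225 222 197  51]
 [223 226 223 224 103  19  15  18  20  23 207 220 223 225 226]
 [224 222 225 221  72  13  21  15  19  11 208 220 221 223 224]
 [223 224 221 125  93  18  19  16   8 102 222 218 220 218 222]
 [223 223 222 126 123  66  25  19  71 199 222 219 221 220 199]
 [175 225 226 225 173 130 130 202 222 221 221 219 221 220 207]
 [139 122 223 223 223 224 221 222 222 223 223 223 223 120 215]
 [107  95  97 119 179 215 219 223 216 224 204 110  95  96 219]
 [102  98  95  95  94  98  95  96  96  91  93  92  96 103 227]]
top dark blob c [16.6667 20.1667] area 6 box [15 19  4  3] | model c 14.371621621621621 16.95945945945946 148 9 10 12 15
```

In the scene camera the knob's outline matches the seated, level model to within about a pixel (columns 9–20, bottom row 25), and the flange looks symmetric. I'm handing in.

```bash
python3 -c "
from workcell import r
print(r.current_time_s(),r.current_wrist_force()); r.finish_job()"
```

```text
51.0083 [ 0.08569995 -0.26984769 -0.27764867]
the job is handed in; nothing more can be done
```

The bath is closed and the job is handed in at 51 s. The big ring, small ring and lid are stacked in the opening, the gripper is open, and the arm is clear of everything.

**First grasp missed:** the first try on the big ring closed above its rim and moved nothing. The real fingertips are about 33 mm behind the reported TCP along the tool axis. I measured that in the pictures, confirmed it by touching the flange, and used it for all three grasps.

**Checks that agreed:**
- **Seating height:** each part was lowered under force control and met firm contact within about 2 mm of its expected seated height. None was released until the load had been eased off.
- **Rings:** pictures after each release showed both seated and level. The small ring was within about 3 mm of the axis. The big ring's fits were looser, but its skirt has only 2 mm of play.
- **Lid:** the network's height was 177 mm against 176 mm expected. In the scene camera the knob's outline matched a level, seated lid to about a pixel.

**Checks that failed or disagreed:**
- **Edge fits:** the final ones for the lid settled on wrong solutions, and so did an early three-parameter fit of the big ring. I ignored those.
- **Network positions:** the lid came out about 7 mm off the axis in y, which the knob outline doesn't support. The small ring came out about 4 mm high.
- **Final picture:** I couldn't view the finished stack because the 12-picture limit was reached, so the lid's seating rests on numbers only.
- **Bottles and glassware:** they looked unmoved in every picture I viewed, but I didn't measure them separately.

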